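Free the catch and lower the tube lift into the block heater

TASK

Take the release rod from its rest and, with the rod only, flick the yellow pawl's tail up until you feel it meet its stop, without forcing it, so that the catch is free. Then push the red tube carriage slowly down (it has a black press pad for this) until it is fully home, finishing with a firm push of about 12 newtons held for a moment, never slamming or straining it. The rod must end lying in its rest again, with nothing else disturbed.

Things in the scene. Friction and masses are not known exactly. Their poses are not given: they have to be found in the camera images.
- stand: Fixed tube lift over a white block heater. Origin: bench level under the middle of the heater block; x points from its front (robot side) to its back, y to the left seen from the robot, z up. Casing x -85 to +105, y +/-100 mm, 76 mm high; two columns at the back 324 mm high; a post at x -50, y -222 mm, 288 mm high, carries the catch.
- pawl_tail (a point): Where the rod should push: middle of the underside of the pawl's tail, pawl engaged, at the catch bracket's DRAWING height (x -83, y -150, z 199 mm in the stand's frame; does not move with the pawl). The bracket is clamped by hand: the real pawl sits up to 8 mm higher or lower, found only by feel or sight. 60 mm of free space below the tail.
- pawl_pivot (a point): Drawing position of the pawl's pivot (real height again within 8 mm), 50 mm left of and 6 mm above the tail point; the pawl turns about the stand's x axis. The tail runs 92 mm to the right (-y), 24 mm deep (x), 12 mm thick, red end; the nose arm hangs 65 mm down, 13 to 25 mm right of the pivot. A bracket arm runs 65 mm above; a cheek plate 20 to 28 mm before the pivot, 30 mm wide.
- pawl (a joint): Angle of the yellow L-shaped pawl: 0 engaged (tail level, nose under a ratchet tooth), growing as the tail is lifted; end stop at 0.65 rad, where the tail point has risen 38 mm. Stiff pivot: 1 to 2 N upward at the tail point turns it, and it stays where it is left. The nose clears the teeth from 0.35 rad, but it must go up to the stop. Over 6 N on it bends it.
- carriage (a joint): How far the red tube carriage is lowered, m: 0 raised, 0.060 home on its rubber stop. Friction holds it where it is left; 3 to 7 N of downward push moves it. With the pawl engaged it goes down only 2 to 22 mm until a tooth lands on the pawl. The rubber stop gives about 1 mm under 12 N; over 20 N is too much; slower than 0.12 m/s.
- press_pad (a point): Centre of the top face of the black press pad (disc, 44 mm across) at the carriage's front left, at x -100, y +50 mm in the stand's frame, 206 mm above the bench when fully raised, 146 mm when home; it moves with the carriage. The red tubes' white caps behind it (nearest 68 mm away) stand 19 mm above it.
- rod: Release rod, 165 mm long, 0.12 kg, origin at the middle of its black rubber handle. Handle 90 mm along x, 16 mm wide (y), 24 mm high (z); a straight steel shank, 9 mm thick, runs along the rod's +x axis from the handle to its orange tip 120 mm from the origin. In its rest the shank points along the rest's +x.
- rest: Fixed grey rod rest, origin at bench level under its middle. Base plate 120 by 56 mm, 8 mm thick; two U-shaped saddles at x +/-34 mm (12 mm long), floor 30 mm above the bench, side cheeks 26 mm apart inside, tops 46 mm above the bench. The rod's handle lies in both saddles with its origin 42 mm above the bench and over the rest's origin; the fingers go between the saddles.
- blue_rack: Fixed blue tube rack, 110 by 70 mm, 78 mm high with its tubes. Not needed; rack and rest swap sides from start to start.
- vial: Small amber jar with white cap, 36 mm across, 60 mm high, origin under its middle; leave alone.
- spatula: Steel lab spoon, 160 mm long, lying on the bench; leave alone.
- beaker: Glass beaker, 60 mm across, 75 mm high; leave alone.
There are look-alikes about, which are no part of the job. Of the things that look like the rest, the middle-sized one is meant.

How it is judged:
By the outcome, as a careful person would: the job done as asked, in the order asked, and still so for the second after the job is handed in, with the robot touching nothing.
It also fails if it takes over 72 s, if anything falls off the work surface, if the arm or the gripper's body presses on something with over 40 N, if the wrist force passes 120 N, or if a joint passes its speed limit or range.

ROBOT

A 6-joint arm with a two-finger parallel gripper is mounted at the origin on the work surface. World frame = base frame: x ahead of the robot, y to its left, z up, the work surface at z = 0. Lengths are in m, angles in rad, forces in N, time in s.
With the tool pointing down it reaches from about 0.35 to 0.975 m from the base axis. Payload 4.9 kg.
Tool frame: the origin (TCP) lies at the very end of the fingers, on their centre line; the grasp point (between the pads) lies 19 mm behind it; z points along the fingers, x is the direction in which the jaws open and shut, and the axes are right-handed (so a half turn about z gives the same grasp; the last joint's range is limited). The gripper opens to 85 mm and grips with 20 to 120 N. Pads are 22 mm wide; open, the fingers measure 114 mm over their backs; the gripper's body (76 mm by 85 mm) begins 54 mm behind the grasp point. The pads swing forward as they close: fully open they stand 13 mm farther back than shut.
Start: joints at [-1.364, 0.053, 1.613, -0, 1.476, -0.119], TCP at [0.2, -0.592, 0.231] pointing down, gripper open.
Joint ranges: [-3.01, 3.01], [-1.01, 2.22], [0.06, 2.58], [-1.02, 4.17], [0.09, 2.62], [-3.14, 3.14]. Speed limits (rad/s): [2.57, 2.57, 3.14, 3.14, 3.14, 3.14].

INTERFACE

Orientations are given as a rotation vector (axis times angle).
In Python, from station import ctrl gives the robot as it stands.
- The arm moves only by the shell command python3 -m handwheel 'ROWS' [OPENING] [FORCE]. ROWS is a JSON object of lists of equal length, an entry for each row: "offset": the shift along the world's x, y, z in units of 40 mm (1.0 is 40 mm), a list of three; "roll": the turn about the world's z in units of 6 degrees (1.0 is 6 degrees). A call has exactly 10 rows; each row is the pose to reach, as a shift and turn from the pose commanded when the call began; what a row does not reach only later rows make up. A row lasts 1/10 s, in which the tool goes at most 50 mm and 8.59 degrees, less where a joint would pass 70% of its speed; a pose out of reach is approached as far as the arm can. A call with a gripper value outside its range is refused whole. OPENING is the finger opening in mm, from 0 to 85.4, set as the call begins (- or left out, the last holds). The fingers move at their own pace and stop on an object; FORCE is the grip in N (left out, the last holds). Time passes only in rows, so rows that repeat a pose let the fingers close, or fill a call up. It gives the time, the measured TCP pose, the force and the opening at its end, in the units of the state.
- ctrl.get_obs(): the state, without advancing time (a new reading comes with each control period).
- ctrl.get_image(name): name is "scene" or "top" or "wrist"; returns a dict with "img" (420x560x3 uint8, red, green, blue), "fx", "fy", "cx", "cy" (pixels), "T" (4x4, takes a point from camera to world coordinates). Camera axes: x right, y down, z forward; pixel columns grow to the right and rows downward; lengths in m; the calibration is good to about 2 mm. A picture is of the moment at which its call begins. There is no depth.
- ctrl.finish_job(): hands the job in, once; it reports no verdict.
The state is a dict: "t": time; "q": joint angles; "dq": joint speeds; "effort": joint torques, N m; "tool_pos": TCP position; "tool_rot": TCP orientation; "contact_force": force on the tool from outside, world axes, zero at the start; "wrist_torque": the same for the moment, N m; "opening": finger opening in m.
Only numpy, scipy, OpenCV 4.12 (cv2) and the standard library are available. Lean on these libraries where they do the work, as an engineer would, in place of code of your own. Each camera call takes 0.05 s, during which the arm holds its last target.

## Working session

There is one attempt and no reset: what is moved stays moved. The work goes in short steps, Python scripts to look and compute and a shell command to move; the robot and the scene stay as the last step left them, time stands still between calls to the robot, and variables do not carry over. Pictures are saved under pics/ and viewed, and the job is handed in when it is done.

```bash
ls; mkdir -p pics; cat > h.py <<'E'
import numpy as np,cv2
from station import ctrl
def shot(name,fn):
    im=ctrl.get_image(name); np.savez('pics/'+fn+'.npz',**im)
    cv2.imwrite('pics/'+fn+'.png',im['img'][:,:,::-1]); return im
def load(fn): return dict(np.load('pics/'+fn+'.npz'))
def ray(im,u,v):
    d=np.array([(u-im['cx'])/im['fx'],(v-im['cy'])/im['fy'],1.]);T=im['T'];return T[:3,3],T[:3,:3]@d
def atz(im,u,v,z):
    o,d=ray(im,u,v);return o+d*(z-o[2])/d[2]
def proj(im,p):
    T=im['T'];c=T[:3,:3].T@(np.asarray(p,float)-T[:3,3]);return np.array([im['fx']*c[0]/c[2]+im['cx'],im['fy']*c[1]/c[2]+im['cy']])
def crop(fn,x0,x1,y0,y1,s,out):
    im=cv2.imread('pics/'+fn+'.png')[y0:y1,x0:x1];cv2.imwrite('pics/'+out+'.png',cv2.resize(im,None,fx=s,fy=s,interpolation=cv2.INTER_CUBIC))
E
python3 - <<'E'
from h import *
for n in ['scene','top','wrist']:
    im=shot(n,n+'0'); print(n,im['fx'],im['T'].round(3).tolist())
print(ctrl.get_obs())
E
```

```text
pics
scene 449.3174533930117 [[-0.635, 0.661, -0.4, 0.97], [0.773, 0.544, -0.327, 0.285], [0.001, -0.516, -0.856, 1.058], [0.0, 0.0, 0.0, 1.0]]
top 378.88667050318 [[-0.02, -0.977, 0.211, 0.356], [-1.0, 0.02, -0.004, -0.077], [-0.0, -0.211, -0.977, 1.024], [0.0, 0.0, 0.0, 1.0]]
wrist 289.36116395853213 [[0.321, -0.907, -0.272, 0.269], [-0.947, -0.308, -0.09, -0.569], [-0.002, 0.287, -0.958, 0.374], [0.0, 0.0, 0.0, 1.0]]
{'t': 0.15, 'q': array([-1.36402950e+00,  5.32084862e-02,  1.61400276e+00,  9.59392065e-06,
        1.47601616e+00, -1.18963494e-01]), 'dq': array([-0.0011031 , -0.00255432, -0.004682  , -0.00084507,  0.00026885,
       -0.00149755]), 'effort': array([ 1.11348410e-03, -3.94242024e+01, -3.70722520e+01, -9.22202253e-05,
        4.66363897e-03, -1.06059375e-05]), 'tool_pos': array([ 0.19992153, -0.591634  ,  0.23032898]), 'tool_rot': array([-2.55133871e+00,  1.83119944e+00,  1.88288674e-03]), 'contact_force': array([ 0.62307568, -0.39058772, -0.65665   ]), 'wrist_torque': array([ 0.04016612,  0.06461422, -0.02612994]), 'opening': 0.08530860970191223}
```

View pics/scene0.png

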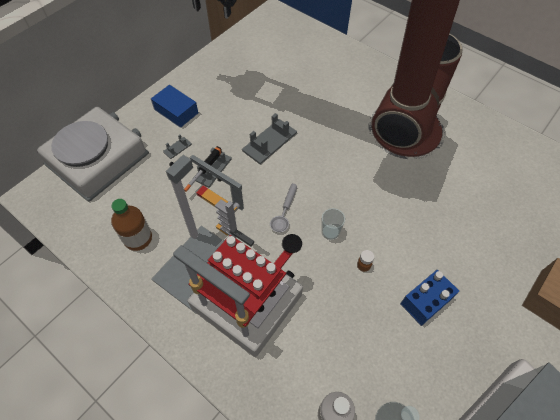

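View pics/top0.png

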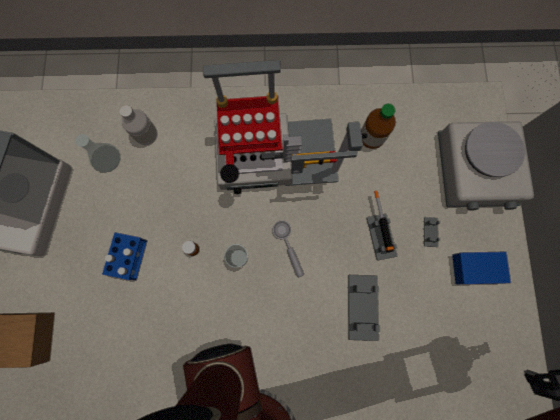

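View pics/wrist0.png

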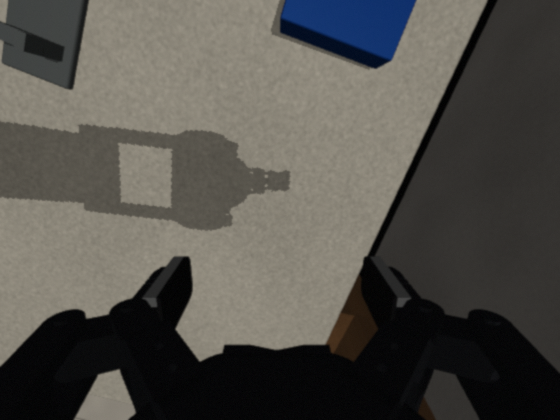

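The top view shows the rod in the middle-sized rest around (382,235), the stand around (260,155), the press pad at (229,173), and the pawl area near (318,160). I'll enlarge these.

```bash
python3 - <<'E'
from h import *
crop('top0',350,450,180,270,8,'c1'); crop('top0',195,365,50,210,4.5,'c2'); crop('scene0',140,310,140,350,2.85,'c3')
E
```

```text
(no output)
```

View pics/c1.png

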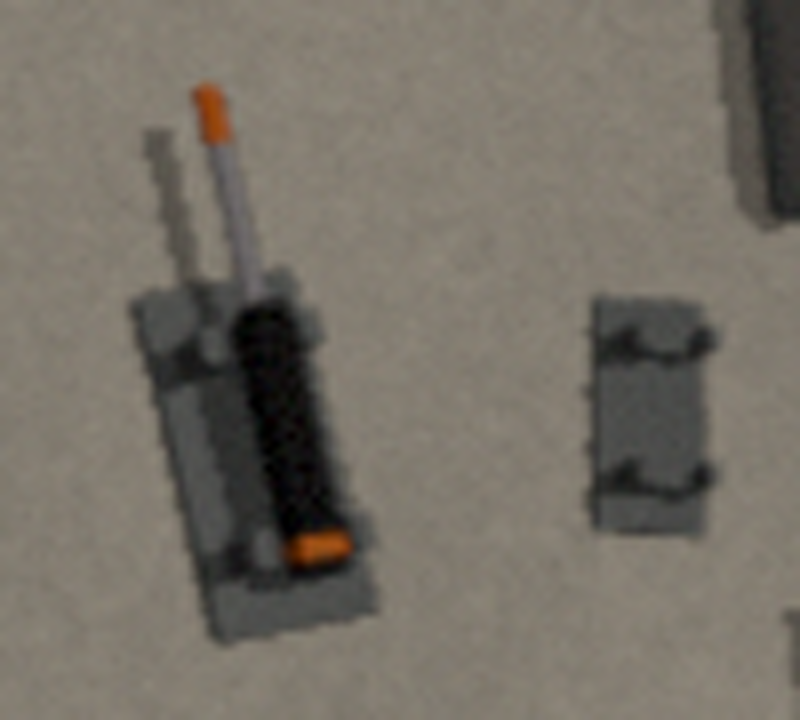

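View pics/c2.png

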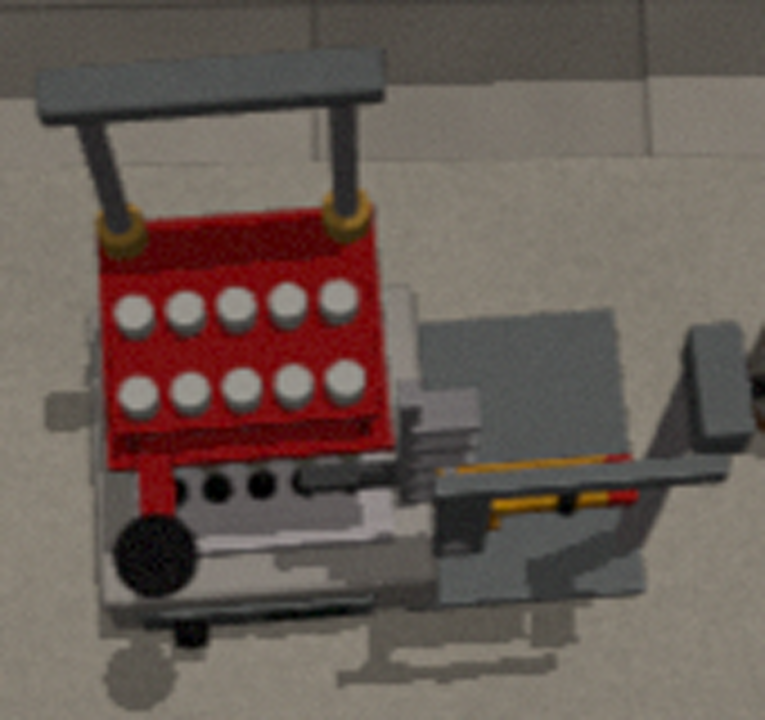

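View pics/c3.png

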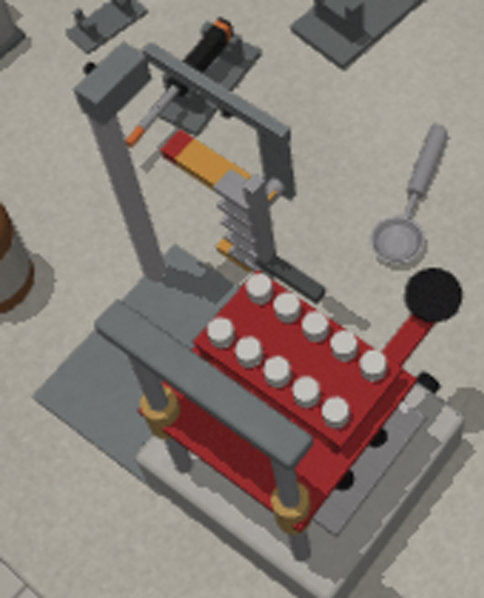

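```bash
python3 - <<'E'
from h import *
from scipy.optimize import least_squares
t=load('top0');s=load('scene0')
C1=lambda x,y:(350+x/8,180+y/8); C2=lambda x,y:(195+x/4.5,50+y/4.5); C3=lambda x,y:(140+x/2.85,140+y/2.85)
for n,p in dict(a=(133,302),b=(215,643),c=(380,610),d=(292,268)).items(): print(n,atz(t,*C1(*p),.008).round(4))
print('tip',atz(t,*C1(208,88),.0465).round(4),'end',atz(t,*C1(324,562),.054).round(4),'hfront',atz(t,*C1(265,305),.054).round(4), 'shank at handle', atz(t,*C1(250,290),.0465).round(4))
obs=[(t,C2(154,555),(-.1,.05,.206)),(s,C3(432,294),(-.1,.05,.206)),
(t,C2(103,602),(-.085,.1,.076)),(t,C2(412,288),(.105,-.1,.076)),(t,C2(437,590),(-.085,-.1,.076)),
(s,C3(138,455),(.105,-.1,.076)),(s,C3(330,597),(.105,.1,.076)),(s,C3(462,415),(-.085,.1,.076))]
def w(p,q):
    c,s_=np.cos(p[2]),np.sin(p[2]);return np.array([p[0]+c*q[0]-s_*q[1],p[1]+s_*q[0]+c*q[1],q[2]])
f=lambda p:np.concatenate([proj(i,w(p,q))-uv for i,uv,q in obs])
r=least_squares(f,[.6,-.05,0],loss='soft_l1');print(r.x,f(r.x).reshape(-1,2).round(1))
for n,q in dict(pad=(-.1,.05,.206),tail=(-.083,-.15,.199),piv=(-.083,-.1,.205),tailend=(-.083,-.192,.205),post=(-.05,-.222,.288)).items():
    print(n,w(r.x,q).round(4),'top px',proj(t,w(r.x,q)).round(1),((proj(t,w(r.x,q))-[195,50])*4.5).round(),'c3',((proj(s,w(r.x,q))-140)*2.85).round())
E
```

```text
a [ 0.5422 -0.3188  0.008 ]
b [ 0.4263 -0.3381  0.008 ]
c [ 0.4361 -0.394   0.008 ]
d [ 0.5529 -0.374   0.008 ]
tip [ 0.607  -0.3396  0.0465] end [ 0.4481 -0.363   0.054 ] hfront [ 0.5319 -0.3507  0.054 ] shank at handle [ 0.5383 -0.3483  0.0465]
[ 0.71612494 -0.01163169  0.05883197] [[-0.7  0.2]
 [ 0.4 -1.5]
 [-2.4  0.7]
 [-0.3 -2.6]
 [ 0.2 -2.5]
 [-3.5 -1.7]
 [-1.4  0.9]
 [ 2.1 -2.5]]
pad [0.6134 0.0324 0.206 ] top px [228.5 173.5] [151. 556.] c3 [433. 290.]
tail [ 0.6421 -0.1663  0.199 ] top px [315.8 160.7] [544. 498.] c3 [214. 177.]
piv [ 0.6391 -0.1163  0.205 ] top px [294.2 161.5] [446. 502.] c3 [262. 205.]
tailend [ 0.6446 -0.2082  0.205 ] top px [334.5 158.4] [628. 488.] c3 [172. 146.]
post [ 0.6793 -0.2362  0.288 ] top px [352.7 128.8] [710. 355.] c3 [96. 94.]
```

```bash
python3 -m handwheel '{"offset":[[0.9,0.7,-0.2],[1.8,1.5,-0.5],[2.7,2.2,-0.8],[3.6,2.9,-1.1],[4.5,3.7,-1.4],[5.4,4.4,-1.7],[6.3,5.1,-2.0],[7.0,5.7,-2.2],[7.25,5.88,-2.25],[7.25,5.88,-2.25]],"roll":[-0.2,-0.4,-0.6,-0.8,-1.0,-1.2,-1.4,-1.6,-1.6,-1.6]}' 60 60
python3 - <<'E'
from h import *
im=shot('wrist','w1');print(ctrl.get_obs()['tool_pos'],ctrl.get_obs()['t'])
E
```

```text
t: 1.15
tool_pos: [0.4906, -0.3557, 0.1405]
tool_rot: [2.393, -2.035, -0.002]
contact_force: [-0.4, -0.1, -0.2]
opening: 0.0598
[ 0.48993757 -0.35693826  0.14114588] 1.2
```

View pics/w1.png

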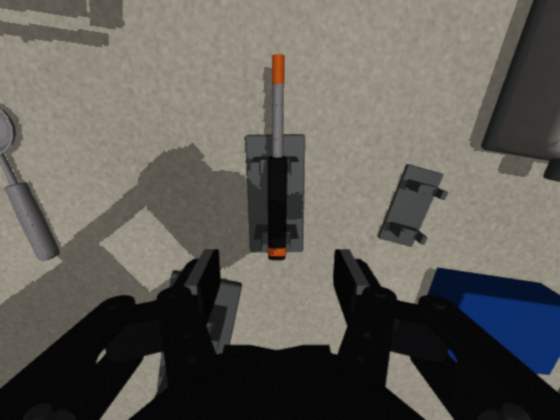

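```bash
python3 - <<'E'
from h import *
im=load('w1');a=lambda u,v,z:atz(im,u,v,z)[:2]
c=[a(*p,.008) for p in [(247,135.5),(304,134.5),(248,252),(303,251.5)]]
print(np.mean(c,0),[np.degrees(np.arctan2(*(c[i]-c[i+2])[::-1])) for i in (0,1)],np.linalg.norm(c[0]-c[2]),np.linalg.norm(c[0]-c[1]))
t=a(278.3,55,.042);e=a(277.3,247.5,.054);f=a(277.8,157.5,.054)
d=(t-e)/np.linalg.norm(t-e);print(t,e,f,np.degrees(np.arctan2(d[1],d[0])),np.linalg.norm(t-e),np.linalg.norm(f-e),e+.045*d,t-.12*d)
r=ctrl.get_obs()['tool_rot'];print(2*np.degrees(np.arctan2(r[1],r[0])))
E
```

```text
[ 0.49074768 -0.35546393] [np.float64(8.112908310585123), np.float64(10.355702620445854)] 0.11844719345789463 0.05282795659674508
[ 0.60920258 -0.33849092] [ 0.45830524 -0.36250919] [ 0.53484004 -0.35032631] 9.043880673042617 0.15279688201203667 0.07749837979471315 [ 0.50274581 -0.3554356 ] [ 0.4906944  -0.35735382]
-80.85712962646761
```

```bash
python3 -m handwheel '{"offset":[[0.02,0.01,-0.6],[0.02,0.01,-1.2],[0.02,0.01,-1.8],[0.02,0.01,-2.3],[0.02,0.01,-2.6],[0.02,0.01,-2.8],[0.02,0.01,-2.95],[0.02,0.01,-2.95],[0.02,0.01,-2.95],[0.02,0.01,-2.95]],"roll":[0,0,0,0,0,0,0,0,0,0]}' 60 80
python3 -m handwheel '{"offset":[[0,0,0],[0,0,0],[0,0,0],[0,0,0],[0,0,0],[0,0,0],[0,0,0],[0,0,0],[0,0,0],[0,0,0]],"roll":[0,0,0,0,0,0,0,0,0,0]}' 0 80
```

```text
t: 2.2
tool_pos: [0.4915, -0.357, 0.0244]
tool_rot: [2.39, -2.039, 0.003]
contact_force: [-0.4, 0.6, 0.6]
opening: 0.0597
t: 3.2
tool_pos: [0.4911, -0.3567, 0.0237]
tool_rot: [-2.39, 2.039, -0.001]
contact_force: [0.4, 0.4, 5.6]
opening: 0.015
```

```bash
python3 -m handwheel '{"offset":[[0,0,0.4],[0,0,1.0],[0,0,1.8],[-0.3,0.8,2.6],[-0.5,1.8,3.1],[-0.5,2.8,3.1],[-0.5,3.8,3.1],[-0.5,4.4,3.1],[-0.5,4.62,3.1],[-0.5,4.62,3.1]],"roll":[0,0,0,-0.2,-0.4,-0.6,-0.8,-1.0,-1.0,-1.0]}'
python3 - <<'E'
from h import *
shot('wrist','w2');shot('scene','s2');shot('top','t2');print(ctrl.get_obs())
crop('s2',140,310,120,330,2.85,'s2c')
crop('t2',195,395,90,250,4,'t2c')
E
```

```text
t: 4.2
tool_pos: [0.4705, -0.1709, 0.1472]
tool_rot: [2.282, -2.159, -0.0]
contact_force: [0.2, -0.2, -1.7]
opening: 0.0152
{'t': 4.35, 'q': array([-4.99812379e-01, -1.80882052e-01,  1.97874350e+00, -4.76880329e-04,
        1.34359154e+00,  1.01831945e+00]), 'dq': array([-0.00820551,  0.00527723, -0.00507417,  0.0029964 , -0.00045646,
        0.00226206]), 'effort': array([ 4.50786464e-01, -2.83755308e+01, -3.59534419e+01,  2.09938211e-02,
        9.36180702e-03, -3.69525544e-03]), 'tool_pos': array([ 0.47085221, -0.17271922,  0.14739993]), 'tool_rot': array([ 2.27897637e+00, -2.16177573e+00,  3.99107183e-04]), 'contact_force': array([-1.36572186,  0.63195686, -1.33486558]), 'wrist_torque': array([-0.01204348,  0.02758986,  0.01360629]), 'opening': 0.01467144458177162}
```

View pics/w2.png

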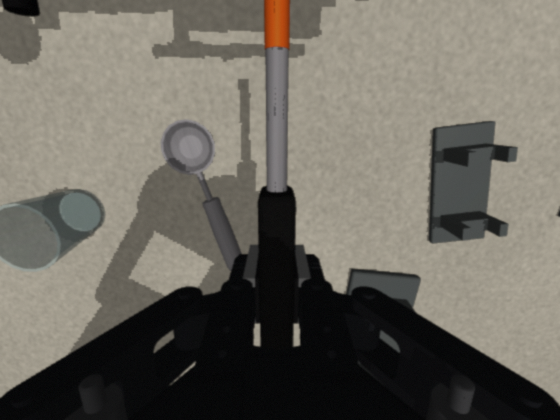

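View pics/s2c.png

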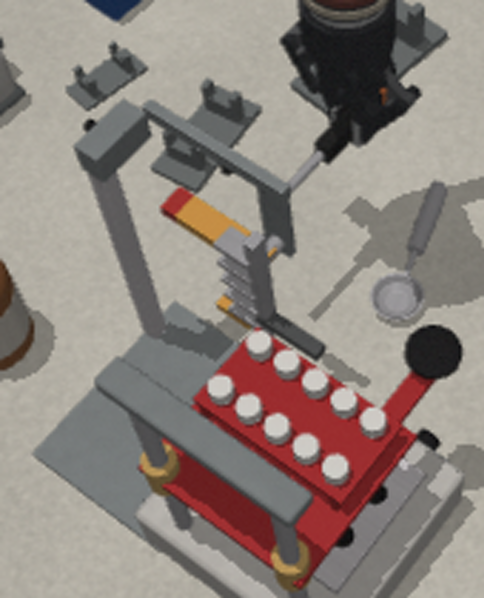

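View pics/t2c.png

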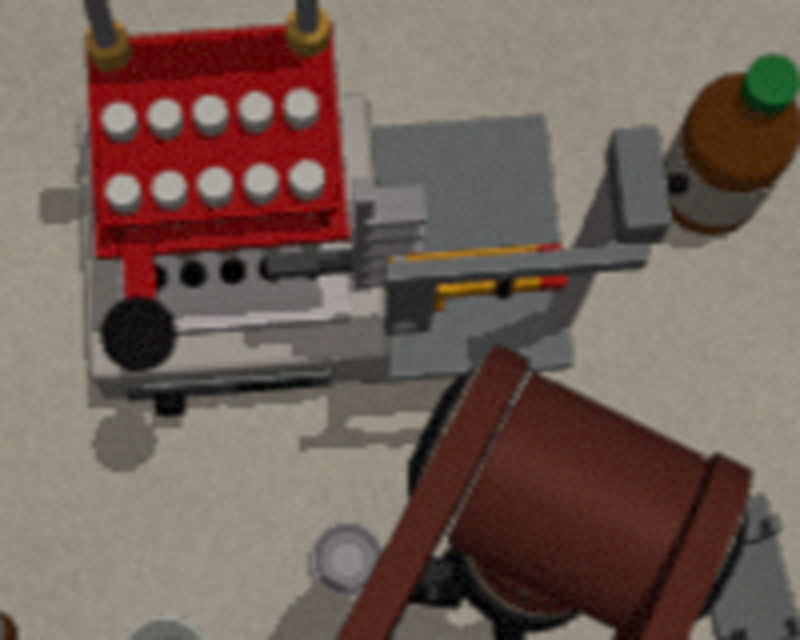

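```bash
python3 - <<'E'
from h import *
t=load('t2');C=lambda x,y:(195+x/4,90+y/4)
for n,p,z in [('knob',(504,287),.205),('front L',(440,294),.211),('front R',(566,286),.211),('back R',(562,247),.211),('back L',(405,257),.211)]: print(n,atz(t,*C(*p),z).round(4))
w=load('w2');
for p,z in [((277.5,47),.166),((276.5,190),.166)]: print(atz(w,*p,z).round(4))
s=load('s2')
# scene tail: top red end corners
for p in [(162,207),(176,188),(193,198),(182,220)]: print(p,atz(s,140+p[0]/2.85,120+p[1]/2.85,.211).round(4))
E
python3 - <<'E'
from h import *
crop('s2',190,250,175,240,9,'s2d');crop('t2',285,345,140,175,12,'t2d')
E
```

```text
knob [ 0.6373 -0.1772  0.205 ]
front L [ 0.6318 -0.1403  0.211 ]
front R [ 0.6351 -0.2114  0.211 ]
back R [ 0.6583 -0.2104  0.211 ]
back L [ 0.6542 -0.1213  0.211 ]
[ 0.5706 -0.1665  0.166 ]
[ 0.514  -0.1693  0.166 ]
(162, 207) [ 0.6546 -0.2086  0.211 ]
(176, 188) [ 0.6346 -0.2128  0.211 ]
(193, 198) [ 0.6329 -0.1956  0.211 ]
(182, 220) [ 0.6533 -0.1878  0.211 ]
```

View pics/s2d.png

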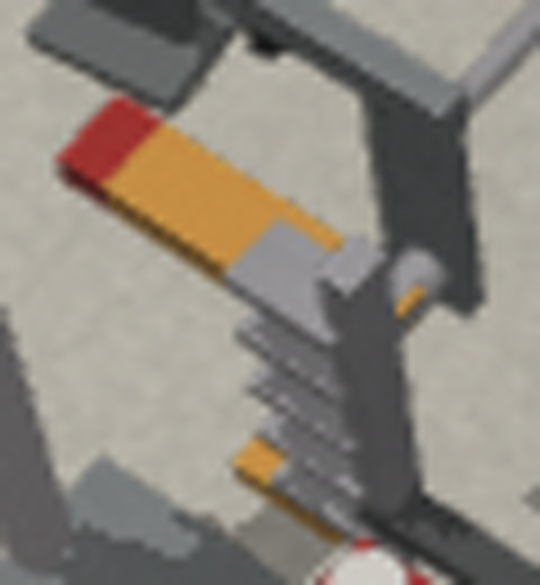

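View pics/t2d.png

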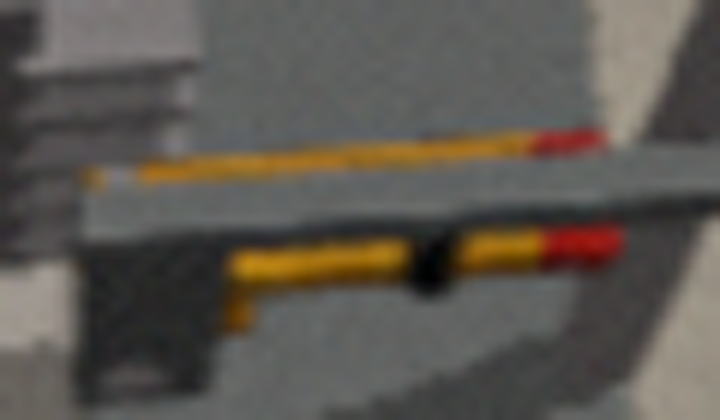

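```bash
python3 -m handwheel '{"offset":[[0.3,-0.02,0],[0.6,-0.05,0],[0.9,-0.05,0],[1.2,-0.05,0],[1.4,-0.05,0],[1.5,-0.05,0],[1.55,-0.05,0.1],[1.55,-0.05,0.25],[1.55,-0.05,0.35],[1.55,-0.05,0.35]],"roll":[0,0,0,0,0,0,0,0,0,0]}'
python3 - <<'E'
from h import *
shot('wrist','w3');shot('scene','s3');o=ctrl.get_obs();print(o['tool_pos'],o['contact_force'],o['wrist_torque'])
crop('s3',170,290,140,260,5,'s3c')
E
```

```text
t: 5.35
tool_pos: [0.5332, -0.174, 0.1627]
tool_rot: [-2.28, 2.161, -0.003]
contact_force: [-1.2, 0.4, -0.1]
opening: 0.0145
[ 0.53278483 -0.17379268  0.16173396] [ 1.08614226  1.58118768 -1.28963882] [ 0.04428271  0.02521421 -0.00107069]
```

View pics/s3c.png

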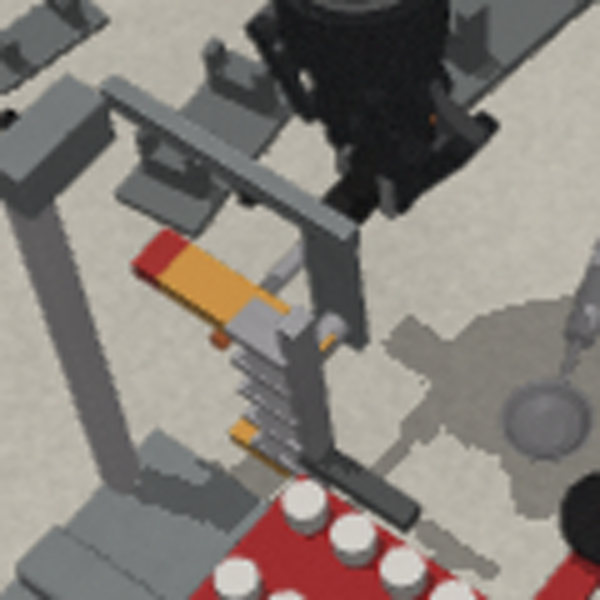

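View pics/w3.png

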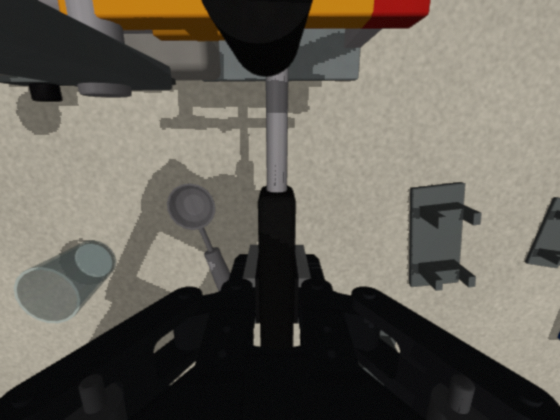

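```bash
cat >> h.py <<'E'
def feel(n=8,cam='wrist'):
    F=[];M=[]
    for i in range(n):
        ctrl.get_image(cam);o=ctrl.get_obs();F.append(o['contact_force']);M.append(o['wrist_torque'])
    print('t',round(o['t'],2),'pos',o['tool_pos'].round(4),'F',np.mean(F,0).round(2),'+-',np.std(F,0).round(2),'M',np.mean(M,0).round(3),'+-',np.std(M,0).round(3))
E
python3 -c "
from h import *
feel(10)"
```

```text
t 5.95 pos [ 0.5328 -0.1737  0.1612] F [ 0.04  0.28 -1.4 ] +- [0.36 0.56 0.51] M [-0.004  0.014 -0.018] +- [0.026 0.03  0.024]
```

```bash
python3 -m handwheel '{"offset":[[0,0,0.04],[0,0,0.08],[0,0,0.12],[0,0,0.17],[0,0,0.22],[0,0,0.27],[0,0,0.31],[0,0,0.35],[0,0,0.38],[0,0,0.4]],"roll":[0,0,0,0,0,0,0,0,0,0]}'
python3 -c "
from h import *
feel(6)
shot('scene','s4');crop('s4',170,290,140,260,5,'s4c')"
```

```text
t: 6.95
tool_pos: [0.5329, -0.1737, 0.1774]
tool_rot: [-2.28, 2.161, -0.0]
contact_force: [0.3, -0.1, -0.7]
opening: 0.015
t 7.25 pos [ 0.5328 -0.1737  0.1772] F [-0.32  0.07 -1.29] +- [0.37 0.44 0.61] M [ 0.009  0.003 -0.014] +- [0.022 0.018 0.031]
```

View pics/s4c.png

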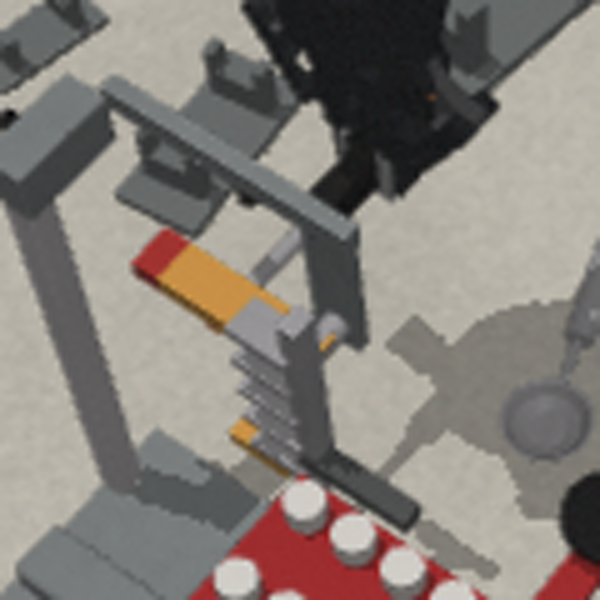

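```bash
python3 -m handwheel '{"offset":[[0,0,0.02],[0,0,0.04],[0,0,0.06],[0,0,0.08],[0,0,0.1],[0,0,0.12],[0,0,0.14],[0,0,0.16],[0,0,0.18],[0,0,0.2]],"roll":[0,0,0,0,0,0,0,0,0,0]}'
python3 -c "
from h import *
feel(6)
shot('scene','s5');crop('s5',170,290,140,260,5,'s5c')"
```

```text
t: 8.3
tool_pos: [0.5327, -0.1737, 0.185]
tool_rot: [2.28, -2.161, -0.001]
contact_force: [1.5, -0.2, -2.6]
opening: 0.0147
t 8.6 pos [ 0.5327 -0.1738  0.1852] F [-0.26 -0.58 -2.42] +- [0.54 0.26 0.61] M [-0.103  0.117 -0.095] +- [0.042 0.016 0.031]
```

View pics/s5c.png

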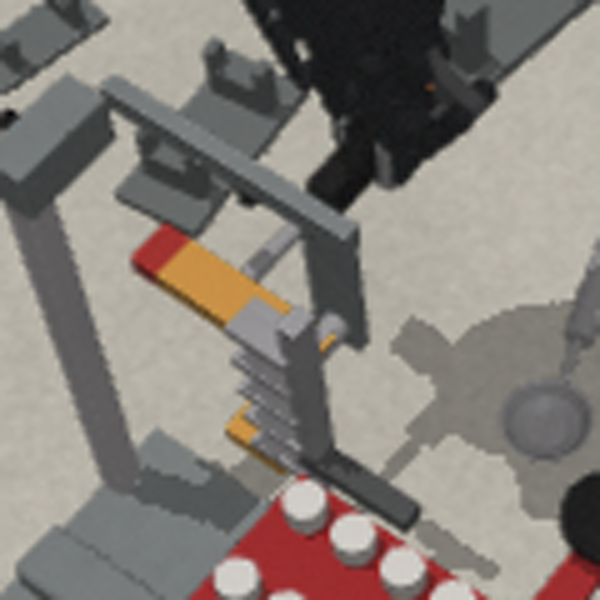

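```bash
python3 -m handwheel '{"offset":[[0,0,0.05],[0,0,0.11],[0,0,0.18],[0,0,0.25],[0,0,0.32],[0,0,0.39],[0,0,0.46],[0,0,0.52],[0,0,0.57],[0,0,0.6]],"roll":[0,0,0,0,0,0,0,0,0,0]}'
python3 -c "
from h import *
feel(6)
shot('scene','s6');crop('s6',170,290,140,260,5,'s6c')"
```

```text
t: 9.65
tool_pos: [0.533, -0.1738, 0.2097]
tool_rot: [-2.28, 2.161, -0.001]
contact_force: [-0.6, -0.0, -3.4]
opening: 0.015
t 9.95 pos [ 0.533  -0.1738  0.2096] F [-0.02 -0.21 -1.44] +- [0.19 0.36 0.67] M [-0.014  0.106 -0.01 ] +- [0.033 0.051 0.018]
```

View pics/s6c.png

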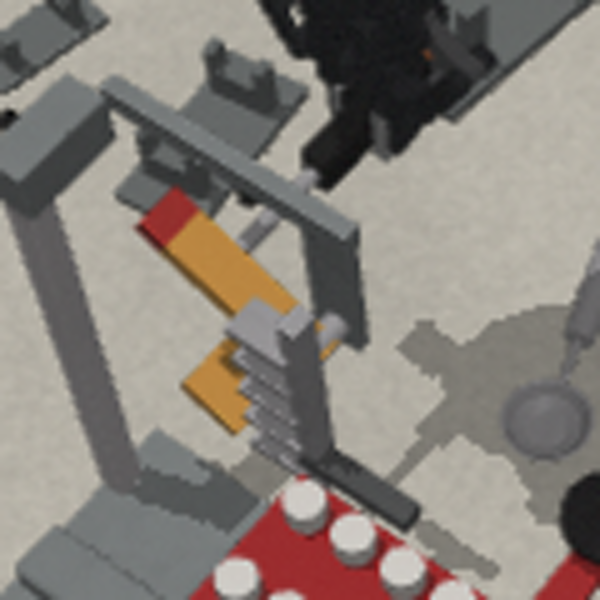

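```bash
python3 -m handwheel '{"offset":[[0,0,0.02],[0,0,0.04],[0,0,0.06],[0,0,0.08],[0,0,0.1],[0,0,0.12],[0,0,0.13],[0,0,0.13],[0,0,0.13],[0,0,0.13]],"roll":[0,0,0,0,0,0,0,0,0,0]}'
python3 -c "
from h import *
feel(6)"
python3 -m handwheel '{"offset":[[0,0,0.01],[0,0,0.02],[0,0,0.03],[0,0,0.04],[0,0,0.05],[0,0,0.05],[0,0,0.05],[0,0,0.05],[0,0,0.05],[0,0,0.05]],"roll":[0,0,0,0,0,0,0,0,0,0]}'
python3 -c "
from h import *
feel(6)"
```

```text
t: 11.0
tool_pos: [0.5328, -0.1738, 0.2146]
tool_rot: [2.28, -2.161, 0.0]
contact_force: [-0.5, 0.3, -2.8]
opening: 0.0149
t 11.3 pos [ 0.5328 -0.1737  0.2145] F [-0.75 -0.37 -2.36] +- [0.48 0.66 0.29] M [-0.055  0.208 -0.048] +- [0.027 0.025 0.021]
t: 12.3
tool_pos: [0.5329, -0.1737, 0.2166]
tool_rot: [-2.28, 2.161, -0.0]
contact_force: [-0.2, 0.5, -1.8]
opening: 0.015
t 12.6 pos [ 0.5329 -0.1737  0.2166] F [-0.11 -0.33 -2.5 ] +- [0.42 0.42 0.46] M [-0.058  0.119 -0.014] +- [0.03  0.018 0.022]
```

```bash
python3 -m handwheel '{"offset":[[0,0,0.01],[0,0,0.02],[0,0,0.03],[0,0,0.03],[0,0,0.03],[0,0,0.03],[0,0,0.03],[0,0,0.03],[0,0,0.03],[0,0,0.03]],"roll":[0,0,0,0,0,0,0,0,0,0]}'
python3 -c "
from h import *
feel(4)
shot('scene','s7');crop('s7',170,290,140,260,5,'s7c')"
```

```text
t: 13.6
tool_pos: [0.5328, -0.1737, 0.2177]
tool_rot: [2.28, -2.161, -0.0]
contact_force: [-0.7, -0.7, -2.4]
opening: 0.0147
t 13.8 pos [ 0.5328 -0.1737  0.2177] F [ 0.16 -0.74 -2.17] +- [0.49 0.34 0.06] M [-0.062  0.193  0.01 ] +- [0.028 0.03  0.023]
```

View pics/s7c.png

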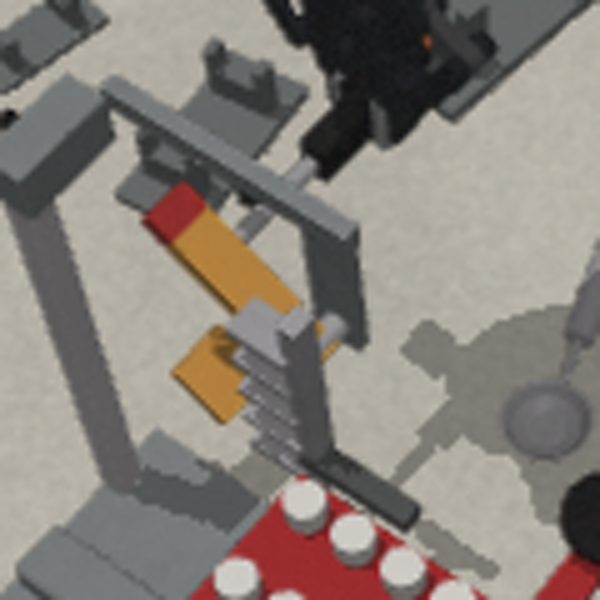

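```bash
for i in 1; do python3 -m handwheel '{"offset":[[0,0,0.01],[0,0,0.02],[0,0,0.03],[0,0,0.03],[0,0,0.03],[0,0,0.03],[0,0,0.03],[0,0,0.03],[0,0,0.03],[0,0,0.03]],"roll":[0,0,0,0,0,0,0,0,0,0]}' | grep -v rot
python3 -c "
from h import *
feel(4)"; done
python3 - <<'E'
from h import *
# compare predicted pawl angle: tail-end top front corner
p0=np.array([0.7161,-0.0135,0]);yaw=.046
s=load('s7')
c,si=np.cos(yaw),np.sin(yaw);R=np.array([[c,-si,0],[si,c,0],[0,0,1]])
x0=np.array([.6446,-.168,0])-R@np.array([-.083,-.15,0])
for zo in (-.003,0,.003,.006):
  for th in (0,.45,.55,.65):
    out=[]
    for dx in (-.012,.012):
      a,b=.092,.006 # along tail, above pivot
      q=np.array([-.083+dx,-.1-(a*np.cos(th)-b*np.sin(th)),.205+zo+a*np.sin(th)+b*np.cos(th)])
      out.append(((proj(s,x0+R@q)-[170,140])*5).round())
    print(zo,th,out)
E
```

```text
t: 14.85
tool_pos: [0.5329, -0.1737, 0.2189]
contact_force: [-0.2, 0.2, -2.3]
opening: 0.0149
t 15.05 pos [ 0.5329 -0.1737  0.2189] F [ 0.27 -0.31 -2.44] +- [0.25 0.45 0.44] M [-0.081  0.149 -0.03 ] +- [0.016 0.018 0.02 ]
-0.003 0 [array([163., 236.]), array([128., 271.])]
-0.003 0.45 [array([171., 199.]), array([134., 235.])]
-0.003 0.55 [array([177., 194.]), array([140., 231.])]
-0.003 0.65 [array([184., 191.]), array([147., 228.])]
0 0 [array([162., 232.]), array([127., 268.])]
0 0.45 [array([170., 195.]), array([133., 232.])]
0 0.55 [array([176., 190.]), array([139., 227.])]
0 0.65 [array([183., 187.]), array([146., 224.])]
0.003 0 [array([161., 229.]), array([126., 264.])]
0.003 0.45 [array([169., 191.]), array([132., 228.])]
0.003 0.55 [array([175., 186.]), array([138., 223.])]
0.003 0.65 [array([182., 183.]), array([145., 220.])]
0.006 0 [array([160., 225.]), array([125., 260.])]
0.006 0.45 [array([168., 187.]), array([131., 224.])]
0.006 0.55 [array([174., 182.]), array([137., 219.])]
0.006 0.65 [array([182., 179.]), array([144., 216.])]
```

```bash
python3 -m handwheel '{"offset":[[0,0,0.01],[0,0,0.02],[0,0,0.025],[0,0,0.025],[0,0,0.025],[0,0,0.025],[0,0,0.025],[0,0,0.025],[0,0,0.025],[0,0,0.025]],"roll":[0,0,0,0,0,0,0,0,0,0]}' | grep -v rot
python3 -c "
from h import *
feel(4)"
```

```text
t: 16.05
tool_pos: [0.5328, -0.1737, 0.2198]
contact_force: [1.3, -0.2, -3.9]
opening: 0.0147
t 16.25 pos [ 0.5328 -0.1737  0.2199] F [-0.02 -0.37 -3.5 ] +- [0.73 0.25 0.37] M [-0.06   0.249 -0.028] +- [0.024 0.023 0.03 ]
```

```bash
python3 -m handwheel '{"offset":[[0,0,0.01],[0,0,0.015],[0,0,0.015],[0,0,0.015],[0,0,0.015],[0,0,0.015],[0,0,0.015],[0,0,0.015],[0,0,0.015],[0,0,0.015]],"roll":[0,0,0,0,0,0,0,0,0,0]}' | grep -v rot
python3 -c "
from h import *
feel(4)
shot('scene','s8');crop('s8',170,290,140,260,5,'s8c')"
```

```text
t: 17.25
tool_pos: [0.5327, -0.1737, 0.2203]
contact_force: [1.7, -1.0, -6.3]
opening: 0.0147
t 17.45 pos [ 0.5327 -0.1737  0.2204] F [ 0.6  -1.09 -5.96] +- [0.25 0.21 0.05] M [-0.192  0.402 -0.073] +- [0.012 0.033 0.022]
```

View pics/s8c.png

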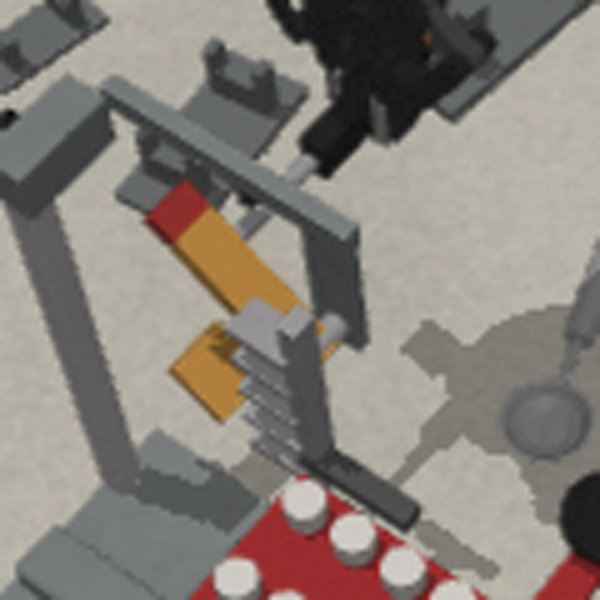

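```bash
python3 -m handwheel '{"offset":[[0,0,-0.3],[0,0,-0.8],[-0.7,0,-0.9],[-1.5,-0.2,-1.1],[-1.7,-1.2,-1.5],[-1.6,-2.3,-2.0],[-1.4,-3.3,-2.5],[-1.15,-4.2,-3.0],[-1.05,-4.57,-3.0],[-1.05,-4.57,-3.0]],"roll":[0,0,0,0,0.2,0.4,0.6,0.8,1.0,1.0]}'
python3 -c "
from h import *
shot('scene','s9');shot('wrist','w9');feel(3);crop('s9',140,340,60,260,4,'s9c')"
```

```text
t: 18.5
tool_pos: [0.4913, -0.3586, 0.1002]
tool_rot: [-2.388, 2.041, -0.002]
contact_force: [0.9, 0.4, -1.7]
opening: 0.0148
t 18.75 pos [ 0.4913 -0.3557  0.1013] F [ 0.07  0.63 -1.22] +- [0.33 0.3  0.53] M [-0.008  0.021 -0.019] +- [0.029 0.017 0.007]
```

View pics/s9c.png

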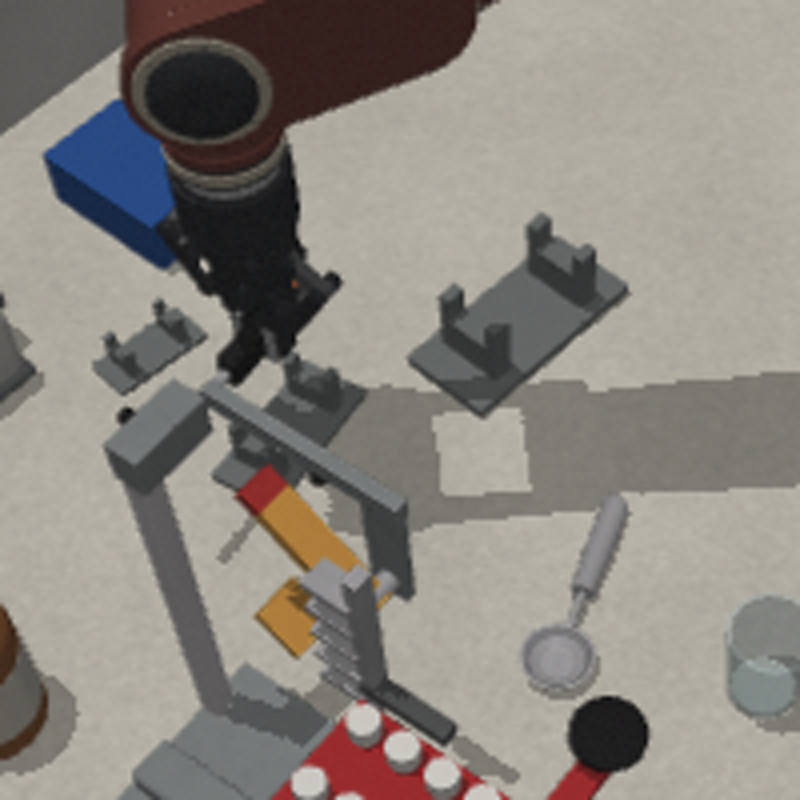

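View pics/w9.png

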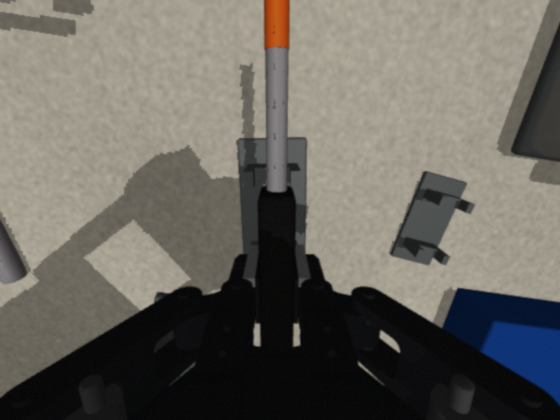

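```bash
python3 -m handwheel '{"offset":[[0,0,-0.4],[0,0,-0.8],[0,0,-1.1],[0,0,-1.35],[0,0,-1.55],[0,0,-1.7],[0,0,-1.8],[0,0,-1.87],[0,0,-1.92],[0,0,-1.92]],"roll":[0,0,0,0,0,0,0,0,0,0]}'
python3 -c "
from h import *
feel(3)"
```

```text
t: 19.75
tool_pos: [0.4911, -0.3568, 0.024]
tool_rot: [2.39, -2.039, 0.001]
contact_force: [0.1, -0.1, -1.3]
opening: 0.015
t 19.9 pos [ 0.491  -0.3567  0.024 ] F [-0.31 -0.13 -1.58] +- [0.38 0.43 0.52] M [0.018 0.013 0.013] +- [0.035 0.014 0.036]
```

```bash
python3 -m handwheel '{"offset":[[0,0,-0.01],[0,0,-0.02],[0,0,-0.02],[0,0,-0.02],[0,0,-0.02],[0,0,-0.02],[0,0,-0.02],[0,0,-0.02],[0,0,-0.02],[0,0,-0.02]],"roll":[0,0,0,0,0,0,0,0,0,0]}'
python3 -m handwheel '{"offset":[[0,0,0],[0,0,0],[0,0,0],[0,0,0],[0,0,0],[0,0,0],[0,0,0],[0,0,0],[0,0,0],[0,0,0]],"roll":[0,0,0,0,0,0,0,0,0,0]}' 60 80
```

```text
t: 20.9
tool_pos: [0.491, -0.3567, 0.0237]
tool_rot: [2.39, -2.039, 0.001]
contact_force: [-1.8, 2.5, 5.0]
opening: 0.0146
t: 21.9
tool_pos: [0.4908, -0.3565, 0.0229]
tool_rot: [-2.39, 2.039, -0.0]
contact_force: [-0.4, 0.3, 0.1]
opening: 0.0601
```

```bash
python3 -m handwheel '{"offset":[[0,0,0.7],[0,0,1.7],[0,0,2.8],[-0.1,0.3,3.9],[-0.2,0.9,5.0],[-0.3,1.7,5.8],[-0.3,2.7,6.3],[-0.3,3.8,6.5],[-0.3,4.9,6.5],[-0.3,6.0,6.5]],"roll":[0,0,0,0,0,0,0,0,0,0]}'
python3 -m handwheel '{"offset":[[0,0.9,0],[0,1.9,0],[0.4,2.8,0],[1.1,3.5,0],[1.7,3.7,0],[1.7,3.7,0],[1.7,3.7,0],[1.7,3.7,0],[1.7,3.7,0],[1.7,3.7,0]],"roll":[0,0,0,0,0,0,0,0,0,0]}' 0 80
python3 -c "
from h import *
shot('scene','s10');shot('wrist','w10');shot('top','t10');print(ctrl.get_obs()['tool_pos']);crop('t10',200,440,90,270,3.3,'t10c')"
```

```text
t: 22.9
tool_pos: [0.4787, -0.115, 0.2837]
tool_rot: [-2.389, 2.039, -0.003]
contact_force: [0.6, 0.2, 0.3]
opening: 0.0599
t: 23.9
tool_pos: [0.5464, 0.0309, 0.2832]
tool_rot: [-2.389, 2.04, -0.001]
contact_force: [0.2, 0.2, -0.0]
opening: -0.0001
[0.54664232 0.03119023 0.28312532]
```

View pics/w10.png

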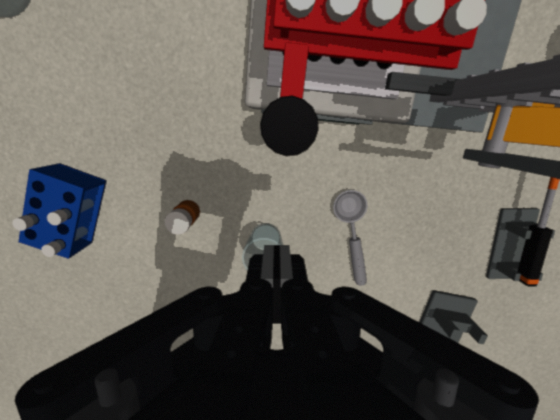

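View pics/t10c.png

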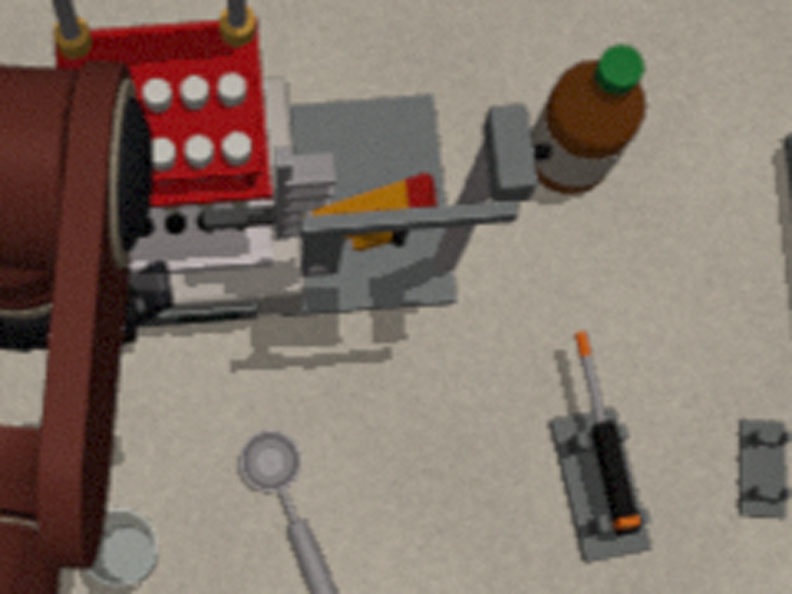

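View pics/s10.png

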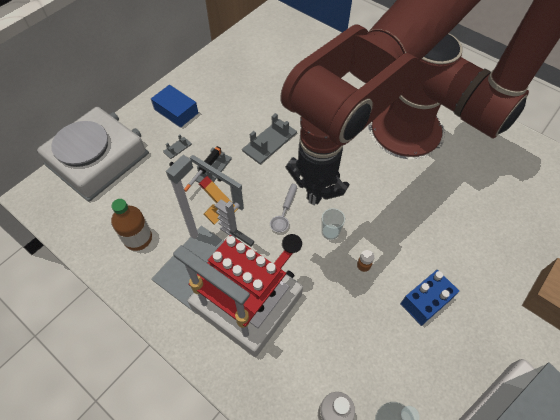

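```bash
python3 - <<'E'
from h import *
w=load('w10');print(atz(w,289.5,125.5,.206),atz(w,260.5,125,.206)-atz(w,318,125,.206));t=load('top0');s=load('scene0')
print(atz(t,229.2,173.3,.206),atz(s,291.6,243.2,.206))
C1=lambda x,y:(200+x/3.3,90+y/3.3);t=load('t10');print('rod tip',atz(t,*C1(581,334),.0465),'hf',atz(t,*C1(604,424),.054))
E
```

```text
[0.61645407 0.03164984 0.206     ] [-0.00664637  0.04167114  0.        ]
[0.61380946 0.03079538 0.206     ] [0.61667908 0.03414173 0.206     ]
rod tip [ 0.60640789 -0.33974137  0.0465    ] hf [ 0.53090877 -0.35040324  0.054     ]
```

```bash
python3 -m handwheel '{"offset":[[0.6,0.02,0],[1.2,0.02,0],[1.73,0.02,0],[1.73,0.02,-0.4],[1.73,0.02,-0.9],[1.73,0.02,-1.3],[1.73,0.02,-1.55],[1.73,0.02,-1.7],[1.73,0.02,-1.75],[1.73,0.02,-1.75]],"roll":[0,0,0,0,0,0,0,0,0,0]}'
python3 -c "
from h import *
feel(6)"
python3 -m handwheel '{"offset":[[0,0,-0.03],[0,0,-0.06],[0,0,-0.09],[0,0,-0.13],[0,0,-0.17],[0,0,-0.21],[0,0,-0.25],[0,0,-0.29],[0,0,-0.33],[0,0,-0.36]],"roll":[0,0,0,0,0,0,0,0,0,0]}'
python3 -c "
from h import *
feel(4)
shot('scene','s11');crop('s11',170,330,140,340,3,'s11c')"
```

```text
t: 25.05
tool_pos: [0.6161, 0.0323, 0.2133]
tool_rot: [-2.39, 2.039, -0.001]
contact_force: [1.0, 0.3, -0.2]
opening: 0.0
t 25.35 pos [0.6164 0.0323 0.2136] F [ 0.22 -0.23  0.12] +- [0.5  0.33 0.46] M [-0.003  0.009  0.005] +- [0.019 0.034 0.02 ]
t: 26.35
tool_pos: [0.616, 0.0323, 0.2]
tool_rot: [2.39, -2.039, 0.0]
contact_force: [-3.2, 0.0, 5.5]
opening: -0.0001
t 26.55 pos [0.616  0.0323 0.1998] F [-2.98  0.38  5.49] +- [0.15 0.08 0.64] M [ 0.003  0.54  -0.013] +- [0.019 0.045 0.03 ]
```

View pics/s11c.png

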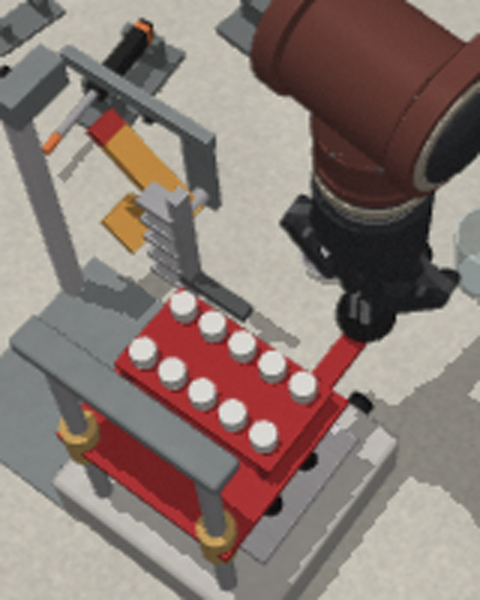

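```bash
python3 -m handwheel '{"offset":[[0,0,-0.06],[0,0,-0.12],[0,0,-0.18],[0,0,-0.24],[0,0,-0.3],[0,0,-0.36],[0,0,-0.42],[0,0,-0.48],[0,0,-0.54],[0,0,-0.6]],"roll":[0,0,0,0,0,0,0,0,0,0]}'
python3 -m handwheel '{"offset":[[0,0,-0.06],[0,0,-0.12],[0,0,-0.18],[0,0,-0.24],[0,0,-0.3],[0,0,-0.36],[0,0,-0.42],[0,0,-0.48],[0,0,-0.52],[0,0,-0.54]],"roll":[0,0,0,0,0,0,0,0,0,0]}'
python3 -c "
from h import *
feel(4)"
```

```text
t: 27.6
tool_pos: [0.6161, 0.0323, 0.176]
tool_rot: [-2.39, 2.039, -0.0]
contact_force: [-3.6, -0.1, 6.3]
opening: -0.0002
t: 28.6
tool_pos: [0.6161, 0.0323, 0.1542]
tool_rot: [2.39, -2.039, 0.0]
contact_force: [-2.9, -0.7, 6.8]
opening: -0.0001
t 28.8 pos [0.616  0.0323 0.1541] F [-3.46  0.25  5.34] +- [0.31 0.51 0.49] M [ 0.031  0.519 -0.023] +- [0.033 0.026 0.008]
```

```bash
python3 -m handwheel '{"offset":[[0,0,-0.02],[0,0,-0.04],[0,0,-0.06],[0,0,-0.08],[0,0,-0.1],[0,0,-0.12],[0,0,-0.14],[0,0,-0.14],[0,0,-0.14],[0,0,-0.14]],"roll":[0,0,0,0,0,0,0,0,0,0]}'
python3 -c "
from h import *
feel(4)"
python3 -m handwheel '{"offset":[[0,0,-0.01],[0,0,-0.02],[0,0,-0.03],[0,0,-0.03],[0,0,-0.03],[0,0,-0.03],[0,0,-0.03],[0,0,-0.03],[0,0,-0.03],[0,0,-0.03]],"roll":[0,0,0,0,0,0,0,0,0,0]}'
python3 -c "
from h import *
feel(4)"
```

```text
t: 29.8
tool_pos: [0.6161, 0.0323, 0.1486]
tool_rot: [2.39, -2.039, 0.0]
contact_force: [-3.3, 0.1, 5.4]
opening: -0.0
t 30.0 pos [0.6161 0.0323 0.1486] F [-3.45 -0.39  5.27] +- [0.24 0.38 0.23] M [0.01  0.553 0.019] +- [0.028 0.012 0.02 ]
t: 31.0
tool_pos: [0.6161, 0.0323, 0.1474]
tool_rot: [2.39, -2.039, 0.0]
contact_force: [-3.8, -0.7, 5.7]
opening: -0.0
t 31.2 pos [0.6161 0.0323 0.1475] F [-3.25 -0.08  5.55] +- [0.45 0.41 0.31] M [0.015 0.581 0.009] +- [0.02  0.021 0.025]
```

```bash
python3 -m handwheel '{"offset":[[0,0,-0.01],[0,0,-0.02],[0,0,-0.025],[0,0,-0.025],[0,0,-0.025],[0,0,-0.025],[0,0,-0.025],[0,0,-0.025],[0,0,-0.025],[0,0,-0.025]],"roll":[0,0,0,0,0,0,0,0,0,0]}' | grep -v rot
python3 -c "
from h import *
feel(4)"

```

```text
t: 32.2
tool_pos: [0.6161, 0.0323, 0.1465]
contact_force: [-3.9, -0.0, 6.0]
opening: -0.0003
t 32.4 pos [0.6161 0.0323 0.1464] F [-3.39 -0.01  5.59] +- [0.21 0.28 0.45] M [ 0.02   0.594 -0.027] +- [0.026 0.019 0.028]
```

```bash
python3 -m handwheel '{"offset":[[0,0,-0.01],[0,0,-0.02],[0,0,-0.02],[0,0,-0.02],[0,0,-0.02],[0,0,-0.02],[0,0,-0.02],[0,0,-0.02],[0,0,-0.02],[0,0,-0.02]],"roll":[0,0,0,0,0,0,0,0,0,0]}' | grep -v rot
python3 -c "
from h import *
feel(3)"

```

```text
t: 33.4
tool_pos: [0.616, 0.0323, 0.146]
contact_force: [-4.7, 0.2, 6.8]
opening: -0.0001
t 33.55 pos [0.6161 0.0323 0.146 ] F [-3.76 -0.37  7.47] +- [0.27 0.55 0.56] M [-0.001  0.709 -0.015] +- [0.025 0.01  0.011]
```

```bash
python3 -m handwheel '{"offset":[[0,0,-0.01],[0,0,-0.015],[0,0,-0.015],[0,0,-0.015],[0,0,-0.015],[0,0,-0.015],[0,0,-0.015],[0,0,-0.015],[0,0,-0.015],[0,0,-0.015]],"roll":[0,0,0,0,0,0,0,0,0,0]}' | grep -v rot
python3 -c "
from h import *
feel(4)"

```

```text
t: 34.55
tool_pos: [0.6161, 0.0323, 0.146]
contact_force: [-5.6, -0.5, 10.0]
opening: -0.0001
t 34.75 pos [0.6161 0.0323 0.146 ] F [-5.98  0.39  9.35] +- [0.31 0.38 0.3 ] M [ 0.011  0.972 -0.01 ] +- [0.027 0.022 0.027]
```

```bash
python3 -m handwheel '{"offset":[[0,0,-0.01],[0,0,-0.02],[0,0,-0.022],[0,0,-0.022],[0,0,-0.022],[0,0,-0.022],[0,0,-0.022],[0,0,-0.022],[0,0,-0.022],[0,0,-0.022]],"roll":[0,0,0,0,0,0,0,0,0,0]}' | grep -v rot
python3 -c "
from h import *
feel(6)"

```

```text
t: 35.75
tool_pos: [0.6161, 0.0323, 0.1459]
contact_force: [-7.3, 0.3, 11.7]
opening: 0.0002
t 36.05 pos [0.6161 0.0323 0.1459] F [-7.57  0.12 12.42] +- [0.51 0.4  0.26] M [ 0.024  1.293 -0.004] +- [0.015 0.024 0.026]
```

```bash
python3 -m handwheel '{"offset":[[0,0,0],[0,0,0.02],[0,0,0.06],[0,0,0.15],[0,0,0.5],[0,0,1.2],[0,0,2.2],[0,0,3.2],[-0.8,0,3.8],[-1.8,0,4.0]],"roll":[0,0,0,0,0,0,0,0,0,0]}' | grep -v rot
python3 -m handwheel '{"offset":[[-1,0,0],[-1.8,0,0],[-1.8,0,0],[-1.8,0,0],[-1.8,0,0],[-1.8,0,0],[-1.8,0,0],[-1.8,0,0],[-1.8,0,0],[-1.8,0,0]],"roll":[0,0,0,0,0,0,0,0,0,0]}' | grep -v rot
python3 -c "
from h import *
feel(2)
shot('wrist','w12');shot('top','t12');shot('scene','s12');crop('s12',140,330,120,350,2.6,'s12c')"
```

```text
t: 37.05
tool_pos: [0.5454, 0.032, 0.308]
contact_force: [-0.3, -0.0, 1.2]
opening: 0.0007
t: 38.05
tool_pos: [0.4722, 0.0323, 0.3027]
contact_force: [0.1, 0.1, 0.0]
opening: -0.0
t 38.15 pos [0.4721 0.0323 0.3028] F [-0.84 -0.54  0.1 ] +- [0.44 0.41 0.21] M [ 0.034 -0.025 -0.024] +- [0.034 0.013 0.012]
```

View pics/s12c.png

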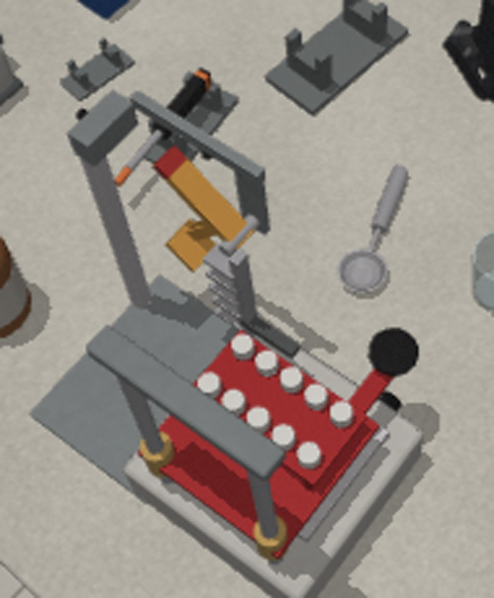

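View pics/w12.png

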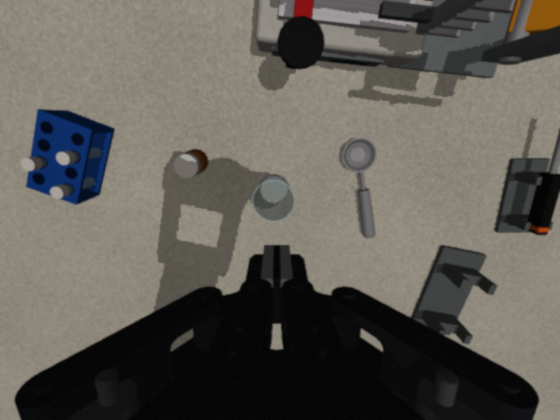

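View pics/t12.png

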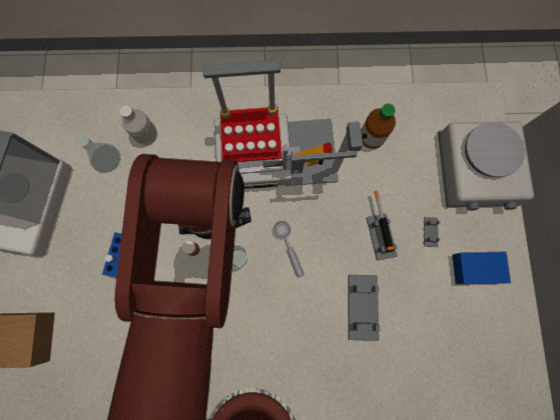

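```bash
python3 - <<'E'
from h import *
s=load('s12')
for z in (.136,.146,.156): print(z,proj(s,(.6164,.0325,z)))
w=load('w12')
for z in (.136,.146,.156): print(z,proj(w,(.6164,.0325,z)))
crop('t12',350,450,180,270,8,'t12c')
E
```

```text
0.136 [290.24208824 256.78902526]
0.146 [290.35511449 254.87515384]
0.156 [290.47008471 252.92836502]
0.136 [299.24393408  44.10850897]
0.146 [300.06231921  41.40556065]
0.156 [300.94146752  38.50192477]
```

View pics/t12c.png

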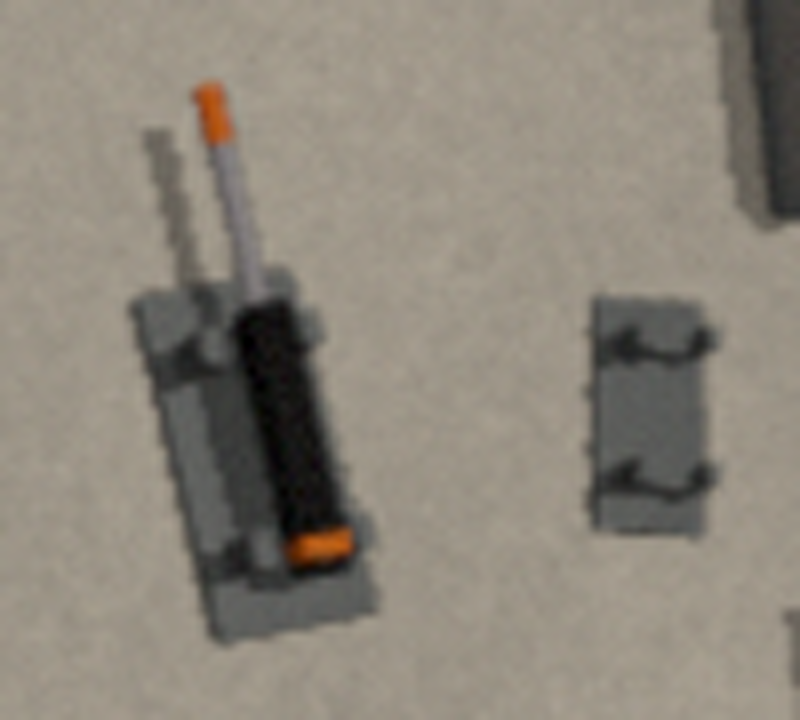

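The rod lies exactly as it did at the start. The pad is at the home height, the pawl is still up, and nothing else has moved, so I'm handing in.

```bash
python3 -c "
from station import ctrl
print(ctrl.finish_job())"
```

```text
the job is handed in; nothing more can be done
None
```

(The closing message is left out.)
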